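Set up the solvent bottles in order of size

ROBOT

A 6-joint arm with a two-finger parallel gripper is mounted at the origin on the work surface. World frame = base frame: x ahead of the robot, y to its left, z up, the work surface at z = 0. Lengths are in m, angles in rad, forces in N, time in s.
With the tool pointing down it reaches from about 0.35 to 0.975 m from the base axis. Payload 4.9 kg.
Tool frame: the origin (TCP) lies on the mounting face of the last link; the fingertips stand 173 mm ahead of it and the grasp point (between the pads) lies 155 mm ahead of it (tcp_to_grasp is the distance from the TCP to the grasp point, in m); z points along the fingers, y is the line along which they close (so a half turn about z gives the same grasp; the last joint's range is limited). The gripper opens to 85 mm and grips with 20 to 120 N. Pads are 22 mm wide; open, the fingers measure 114 mm over their backs; the gripper's body (76 mm by 85 mm) begins 54 mm behind the grasp point. The pads swing forward as they close: fully open they stand 13 mm farther back than shut.
Start: joints at [1.079, 0.053, 1.613, -0, 1.476, -0.119], TCP at [0.228, 0.582, 0.405] pointing down, gripper open.
Joint ranges: [-3.01, 3.01], [-1.01, 2.22], [0.06, 2.58], [-1.02, 4.17], [0.09, 2.62], [-3.14, 3.14]. Speed limits (rad/s): [2.57, 2.57, 3.14, 3.14, 3.14, 3.14].

INTERFACE

Orientations are given as a rotation vector (axis times angle).
In Python, from station import get_obs, get_image, calibration, finish_job, tcp_to_grasp gives the robot as it stands. The module is installed in compiled form; this text tells all that it offers.
- The arm moves only by the tool arm_command, never from a script. Its argument "plan" is a list that holds one entry, the list of rows, each a list of 6 numbers: the shift along the tool's x, y, z in cm, then the turn, a rotation vector about the tool's x, y, z in rad. A call has 1 to 12 rows; each row is the pose to reach, as a shift and turn from the pose commanded when the call began, along the tool's axes at that moment; what a row does not reach only later rows make up. A row lasts 1/12 s, in which the tool goes at most 41.7 mm and 7.16 degrees, less where a joint would pass 70% of its speed; a pose out of reach is approached as far as the arm can. A call with a gripper value outside its range is refused whole. "gripper" is the closure, from -1 (fully open) to 1 (shut), set as the call begins (left out, the last holds). The fingers move at their own pace and stop on an object; "force" is the grip in N (left out, the last holds). Time passes only in rows, so rows that repeat a pose let the fingers close. It gives the time, the measured TCP pose, the force, the opening and the grip force at its end, in the units of the state.
- get_obs(): the state, without advancing time (a new reading comes with each control period).
- get_image(name): name is "side" or "top" or "wrist"; returns (picture, depth): 384x512x3 uint8, blue, green, red; 384x512 float32, m along the optical axis (not along the pixel's ray), 0 where there is no reading.
- calibration(name): a dict with "fx", "fy", "cx", "cy" (pixels), "pose" (4x4, takes a point from camera to world coordinates). Camera axes: x right, y up, looking along -z (the intrinsics and any distortion apply to the point x, -y, -z); pixel columns grow to the right and rows downward; lengths in m; the calibration is good to about 2 mm. A picture is of the moment at which its call begins: read the wrist's pose just before it. calibration takes no time and is no camera call; for the wrist camera it gives the pose at the moment of the call.
- finish_job(): hands the job in; it is judged then, once.
The state is a dict: "t": time; "q": joint angles; "dq": joint speeds; "effort": joint torques, N m; "tool_pos": TCP position; "tool_rot": TCP orientation; "contact_force": force on the tool from outside, world axes, zero at the start; "wrist_torque": the same for the moment, N m; "opening": finger opening in m; "grip_force": force on a finger pad.
Only numpy, scipy, OpenCV 4.12 (cv2) and the standard library are available. Lean on these libraries where they do the work, as an engineer would, in place of code of your own. Each camera call takes 0.05 s, during which the arm holds its last target. There are 200 camera calls.

TASK

Stand the four amber bottles upright in the solvent tray, each centred on its own round pad, in order of size: the smallest on the pad next to the grey inlet block, and each one larger than the last, up to the largest at the far end. They are glass: set them down gently, do not drop any or knock any over.

Things in the scene. Friction and masses are not known exactly. Their poses are not given: they have to be found in the camera images.
- bottle_25: Upright amber glass laboratory bottle with a blue screw cap, the smallest of four. Body 36 mm diameter, total height 74 mm; the round cap on top is 34 mm diameter and 20 mm tall (it is the top 20 mm) and is what to grip; the neck under it is 8 mm thinner than the cap. About 60 g, varying by up to 30 percent. Origin: centre of the underside, z up along the bottle.
- bottle_50: Upright amber glass laboratory bottle with a blue screw cap, the second smallest of four. Body 46 mm diameter, total height 91 mm; the round cap on top is 40 mm diameter and 22 mm tall (it is the top 22 mm) and is what to grip; the neck under it is 8 mm thinner than the cap. About 90 g, varying by up to 30 percent. Origin: centre of the underside, z up along the bottle.
- bottle_100: Upright amber glass laboratory bottle with a blue screw cap, the second largest of four. Body 56 mm diameter, total height 108 mm; the round cap on top is 52 mm diameter and 25 mm tall (it is the top 25 mm) and is what to grip; the neck under it is 8 mm thinner than the cap. About 140 g, varying by up to 30 percent. Origin: centre of the underside, z up along the bottle.
- bottle_250: Upright amber glass laboratory bottle with a blue screw cap, the largest of four. Body 70 mm diameter, total height 143 mm; the round cap on top is 52 mm diameter and 25 mm tall (it is the top 25 mm) and is what to grip; the neck under it is 8 mm thinner than the cap. About 250 g, varying by up to 30 percent. Origin: centre of the underside, z up along the bottle.
- pad_a: One of four identical dark round pads, 76 mm diameter, flush in the floor of the white solvent tray (116 x 470 mm, fixed, with a low lip 6 mm above its floor, 16 mm above the bench), in one straight row at 85 mm spacing. The letter says nothing of its place in the row. Origin: centre of the pad on the tray's floor, 10 mm above the bench; a bottle's underside stands at this height. Its y axis runs along the row, x across it.
- pad_b: One of four identical dark round pads, 76 mm diameter, flush in the floor of the white solvent tray (116 x 470 mm, fixed, with a low lip 6 mm above its floor, 16 mm above the bench), in one straight row at 85 mm spacing. The letter says nothing of its place in the row. Origin: centre of the pad on the tray's floor, 10 mm above the bench; a bottle's underside stands at this height. Its y axis runs along the row, x across it.
- pad_c: One of four identical dark round pads, 76 mm diameter, flush in the floor of the white solvent tray (116 x 470 mm, fixed, with a low lip 6 mm above its floor, 16 mm above the bench), in one straight row at 85 mm spacing. The letter says nothing of its place in the row. Origin: centre of the pad on the tray's floor, 10 mm above the bench; a bottle's underside stands at this height. Its y axis runs along the row, x across it.
- pad_d: One of four identical dark round pads, 76 mm diameter, flush in the floor of the white solvent tray (116 x 470 mm, fixed, with a low lip 6 mm above its floor, 16 mm above the bench), in one straight row at 85 mm spacing. The letter says nothing of its place in the row. Origin: centre of the pad on the tray's floor, 10 mm above the bench; a bottle's underside stands at this height. Its y axis runs along the row, x across it.
- inlet_block: Grey inlet block fixed in the tray at one end of the row of pads (either end), 70 mm across the tray, 30 mm along it, 32 mm tall with four short steel fittings on top (42 mm in all). Its centre is in line with the pads, 72.5 mm beyond the centre of the nearest pad. Origin: centre of its underside on the tray's floor; y axis along the row, x across it. A white drip cup 22 mm tall stands at the other end.
Mind the look-alikes: they are no part of the job. Leave any yellow look-alike of the bottle_250 alone.

How it is judged:
By the outcome, as a careful person would: the job done as asked, in the order asked, and still so for the second after the job is handed in, with the robot touching nothing.
It also fails if it takes over 99 s, if anything falls off the work surface, if the arm or the gripper's body presses on something with over 40 N, if the wrist force passes 120 N, or if a joint passes its speed limit or range.

## Working session

There is one attempt and no reset: what is moved stays moved. The work goes in short steps, Python scripts to look and compute and a tool call to move; the robot and the scene stay as the last step left them, time stands still between calls to the robot, and variables do not carry over. Pictures are saved under pics/ and viewed, at most 14 in all, crops included, and the job is handed in when it is done.

Besides the shell and the picture viewer there is one more tool, called after "Emit:" by a JSON object that holds its "fn" and its "kwargs". arm_command: Moves the arm, as the interface text tells. Its arguments: {"type":"object","properties":{"plan":{"type":"array"},"gripper":{"type":"number"},"force":{"type":"number"}},"required":["plan"]}

```bash
mkdir -p pics; cat > h.py <<'E'
import numpy as np, cv2
from scipy.spatial.transform import Rotation as R
from station import *
def cloud(n):
    c=calibration(n); im,d=get_image(n)
    v,u=np.mgrid[0:384,0:512]
    p=np.stack([(u-c['cx'])/c['fx']*d,-(v-c['cy'])/c['fy']*d,-d],-1)
    P=np.asarray(c['pose']); return im,d,p@P[:3,:3].T+P[:3,3]
E
python3 - <<'E'
from h import *
o=get_obs(); print(o['t'],o['tool_pos'],o['tool_rot'],tcp_to_grasp)
for n in('top','side'):
    im,d,p=cloud(n); np.savez(n,im=im,d=d,p=p); cv2.imwrite(f'pics/{n}.png',im)
    c=calibration(n); print({k:np.round(v,3) if k!='pose' else np.round(v,2).tolist() for k,v in c.items()})
E
```

```text
0.0 [0.22750146 0.58182948 0.40345063] [-0.58205596 -3.08656316  0.00311857] 0.1547
{'fx': np.float64(348.197), 'fy': np.float64(348.197), 'cx': np.float64(258.196), 'cy': np.float64(193.797), 'pose': [[0.02, 0.99, -0.14, 0.42], [-1.0, 0.01, -0.05, -0.02], [-0.04, 0.14, 0.99, 0.7], [0.0, 0.0, 0.0, 1.0]]}
{'fx': np.float64(468.764), 'fy': np.float64(468.764), 'cx': np.float64(253.463), 'cy': np.float64(193.249), 'pose': [[0.92, 0.25, -0.3, 0.19], [-0.39, 0.61, -0.69, -0.75], [0.01, 0.75, 0.66, 0.74], [0.0, 0.0, 0.0, 1.0]]}
```

View pics/top.png

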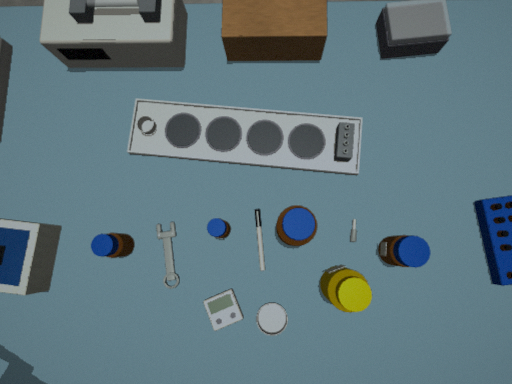

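View pics/side.png

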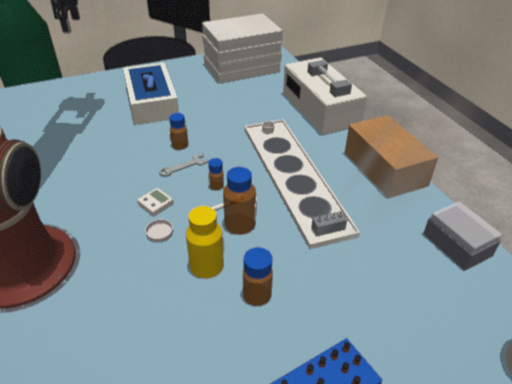

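The top view shows blue-capped amber bottles at (105,245), (218,228), (298,224) and (410,251). The yellow look-alike is at (350,292). The inlet block is at (345,141) and the pads are at (306,141), (265,137), (224,134) and (183,130). Next I measure them.

```bash
python3 - <<'E'
from h import *
for n in('top','side'):
    f=np.load(n+'.npz'); im,d,p=f['im'],f['d'],f['p']
    hsv=cv2.cvtColor(im,cv2.COLOR_BGR2HSV)
    m=((hsv[...,0]>105)&(hsv[...,0]<130)&(hsv[...,1]>180)&(d>0)).astype(np.uint8)
    k,l,s,c=cv2.connectedComponentsWithStats(m)
    for i in range(1,k):
        if 60<s[i,4]<3000:
            q=p[l==i]; zt=np.percentile(q[:,2],90); t=q[q[:,2]>zt-.006]
            (ctr,r)=cv2.minEnclosingCircle(t[:,:2].astype(np.float32))
            print(n,c[i].round(),s[i,4],'z',zt.round(4),'ctr',np.round(ctr,4),'r',round(r,4),'mid',np.round((t.min(0)+t.max(0))/2,4)[:2])
    m=((hsv[...,2]<95)&(abs(p[...,2]-.01)<.008)&(p[...,0]>.45)).astype(np.uint8)
    k,l,s,c=cv2.connectedComponentsWithStats(m)
    for i in range(1,k):
        if s[i,4]>250:
            q=p[l==i]; e,r=cv2.minEnclosingCircle(q[:,:2].astype(np.float32)); print(n,'pad',c[i].round(),s[i,4],np.round(e,4),round(r,4),q.mean(0).round(4))
f=np.load('top.npz'); im=f['im']
cv2.imwrite('pics/crop.png',cv2.resize(im[90:320,80:440],None,fx=2.2,fy=2.2,interpolation=cv2.INTER_CUBIC))
E
```

```text
top [496. 237.] 2082 z 0.0317 ctr [ 0.4371 -0.4535] r 0.0823 mid [ 0.4371 -0.4418]
top [298. 224.] 784 z 0.1449 ctr [ 0.4537 -0.0632] r 0.0251 mid [ 0.4539 -0.0629]
top [216. 227.] 256 z 0.0762 ctr [0.4493 0.0783] r 0.0164 mid [0.4487 0.078 ]
top [ 12. 255.] 1180 z 0.0727 ctr [0.3915 0.4606] r 0.0548 mid [0.3915 0.455 ]
top [104. 245.] 460 z 0.0931 ctr [0.4159 0.2765] r 0.0203 mid [0.415  0.2765]
top [411. 251.] 872 z 0.11 ctr [ 0.4142 -0.2541] r 0.0255 mid [ 0.4138 -0.254 ]
top pad [135.  61.] 432 [0.857 0.299] 0.1428 [0.8045 0.2763 0.0115]
top pad [400.  48.] 314 [ 0.8593 -0.2996] 0.0719 [ 0.8293 -0.2831  0.0105]
top pad [ 5. 86.] 455 [0.738  0.5593] 0.1078 [0.749  0.5593 0.01  ]
top pad [274.  58.] 374 [ 0.81   -0.0204] 0.0996 [ 0.8095 -0.0206  0.0102]
top pad [182. 130.] 869 [0.6504 0.1658] 0.0364 [0.6511 0.1662 0.0118]
top pad [223. 134.] 852 [0.6431 0.0806] 0.0363 [0.6437 0.0814 0.0118]
top pad [264. 137.] 855 [ 0.6366 -0.0027] 0.0349 [ 0.6368 -0.0032  0.0116]
top pad [306. 141.] 875 [ 0.6299 -0.0882] 0.0353 [ 0.6292 -0.0885  0.0116]
side [177. 120.] 157 z 0.0926 ctr [0.4143 0.2759] r 0.0195 mid [0.4144 0.2761]
side [215. 165.] 143 z 0.0752 ctr [0.4489 0.079 ] r 0.0176 mid [0.4492 0.079 ]
side [239. 179.] 459 z 0.1443 ctr [ 0.4534 -0.0638] r 0.0256 mid [ 0.453  -0.0643]
side [257. 262.] 637 z 0.1097 ctr [ 0.413  -0.2546] r 0.0258 mid [ 0.4123 -0.2548]
side [334. 370.] 1859 z 0.0321 ctr [ 0.4403 -0.468 ] r 0.086 mid [ 0.4403 -0.4592]
side pad [277. 145.] 261 [0.6521 0.1674] 0.0335 [0.6522 0.1673 0.0112]
side pad [288. 163.] 301 [0.6453 0.0831] 0.0336 [0.6447 0.0834 0.0111]
side pad [300. 184.] 361 [ 0.6375 -0.0011] 0.034 [ 0.6365 -0.0014  0.0113]
side pad [314. 206.] 394 [ 0.6285 -0.0854] 0.0334 [ 0.6281 -0.084   0.0112]
side pad [451. 252.] 330 [ 0.8556 -0.3005] 0.0707 [ 0.8249 -0.3148  0.0109]
```

View pics/crop.png

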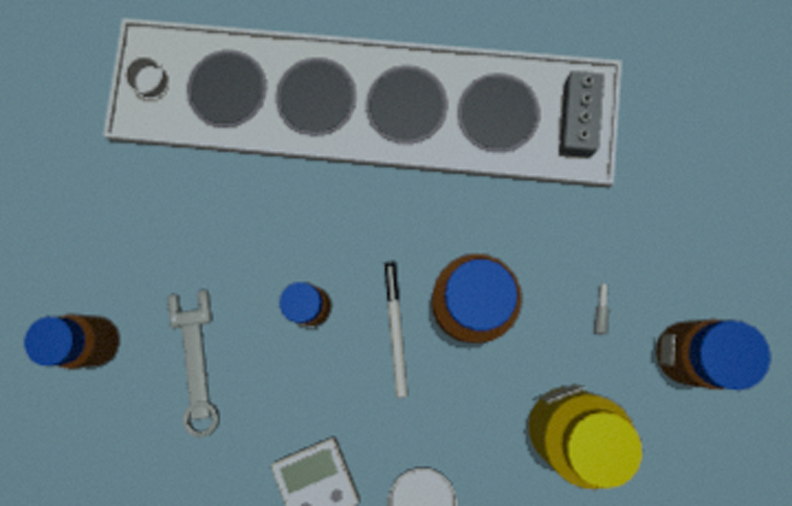

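Bottles by size, measured from the cap: 25 at (.449,.0785), 50 at (.415,.276), 100 at (.413,-.254), 250 at (.4535,-.0635). The yellow one at crop (605,450) is the look-alike and stays put. The inlet is at the −y end, so 25 goes at y≈-.087, then 50, 100 and 250 towards +y. I'll use a yaw with tool x = world y and tool y = world x.

```bash
cat >> h.py <<'E'
W=np.array([[0,1,0],[1,0,0],[0,0,-1.]])
def go(x,y,z):
    "shift (cm) and turn in the tool axes to reach TCP x,y,z with the standard yaw"
    o=get_obs(); T=R.from_rotvec(o['tool_rot'])
    s=T.inv().apply(np.array([x,y,z])-o['tool_pos'])*100
    print(o['t'],s.round(2),(T.inv()*R.from_matrix(W)).as_rotvec().round(4))
E
python3 -c "
from h import *
go(.449,.0785,.40)"
```

```text
0.1 [-38.96 -38.81   0.42] [-1.700e-03  9.000e-04  1.198e+00]
```

Emit:
{"fn": "arm_command", "kwargs": {"plan": [[[-39.0,-38.8,0.4,0,0,1.198],[-39.0,-38.8,0.4,0,0,1.198],[-39.0,-38.8,0.4,0,0,1.198],[-39.0,-38.8,0.4,0,0,1.198],[-39.0,-38.8,0.4,0,0,1.198],[-39.0,-38.8,0.4,0,0,1.198],[-39.0,-38.8,0.4,0,0,1.198],[-39.0,-38.8,0.4,0,0,1.198],[-39.0,-38.8,0.4,0,0,1.198],[-39.0,-38.8,0.4,0,0,1.198],[-39.0,-38.8,0.4,0,0,1.198],[-39.0,-38.8,0.4,0,0,1.198]]], "gripper": -1, "force": 30}}

```text
t: 1.1
tool_pos: [0.4293, 0.1225, 0.4008]
tool_rot: [2.222, 2.221, 0.0]
contact_force: [-0.3, -0.3, -0.4]
opening: 0.0854
grip_force: 0.0
```

```bash
python3 -c "
from h import *
go(.449,.0785,.30)"
```

```text
1.1 [-4.4   1.97 10.08] [ 0.0001 -0.0001 -0.0001]
```

Emit:
{"fn": "arm_command", "kwargs": {"plan": [[[-2.5,1.2,5,0,0,0],[-2.5,1.2,8,0,0,0],[-2.5,1.2,10,0,0,0],[-2.5,1.2,10,0,0,0],[-2.5,1.2,10,0,0,0],[-2.5,1.2,10,0,0,0]]]}}

```text
t: 1.6
tool_pos: [0.4418, 0.0999, 0.3028]
tool_rot: [2.22, 2.221, 0.003]
contact_force: [0.9, 1.0, 1.2]
opening: 0.0855
grip_force: 0.0
```

```bash
python3 - <<'E'
from h import *
im,d,p=cloud('wrist'); cv2.imwrite('pics/w1.png',im)
hsv=cv2.cvtColor(im,cv2.COLOR_BGR2HSV)
m=((hsv[...,0]>105)&(hsv[...,0]<130)&(hsv[...,1]>180)&(d>0)).astype(np.uint8)
k,l,s,c=cv2.connectedComponentsWithStats(m)
for i in range(1,k):
    if s[i,4]>200:
        q=p[l==i]; t=q[q[:,2]>np.percentile(q[:,2],90)-.004]
        print(c[i].round(),s[i],np.round(cv2.minEnclosingCircle(t[:,:2].astype(np.float32))[0],4),t.min(0).round(4),t.max(0).round(4))
go(.449,.0785,.217)
E
```

```text
[266. 230.] [ 245  206   43   47 1526] [0.4506 0.0797] [0.4345 0.0636 0.0718] [0.4655 0.0955 0.0769]
1.65 [-2.15  0.66  8.66] [ 0.004  -0.0003  0.0008]
```

View pics/w1.png

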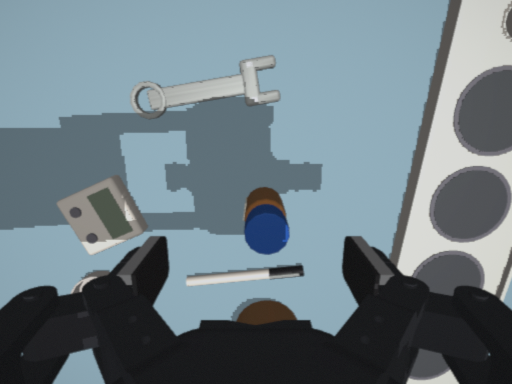

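The wrist picture shows the small bottle at (266,230), between the open fingers' axes, with nothing in the way of them. I align, then descend.

Emit:
{"fn": "arm_command", "kwargs": {"plan": [[[-2.1,0.75,1,0,0,0],[-2.1,0.75,2,0,0,0],[-2.1,0.75,3,0,0,0],[-2.1,0.75,4,0,0,0],[-2.1,0.75,4,0,0,0],[-2.1,0.75,4,0,0,0]]]}}

```text
t: 2.15
tool_pos: [0.4484, 0.079, 0.2604]
tool_rot: [-2.22, -2.221, 0.002]
contact_force: [0.2, -0.0, 0.9]
opening: 0.0855
grip_force: 0.0
```

```bash
python3 -c "
from h import *
go(.4495,.079,.217)"
```

```text
2.15 [-0.    0.12  4.34] [-0.0015 -0.0001  0.0008]
```

Emit:
{"fn": "arm_command", "kwargs": {"plan": [[[0,0.1,1,0,0,0],[0,0.1,2,0,0,0],[0,0.1,3,0,0,0],[0,0.1,3.8,0,0,0],[0,0.1,4.3,0,0,0],[0,0.1,4.3,0,0,0],[0,0.1,4.3,0,0,0]]]}}

```text
t: 2.73
tool_pos: [0.4497, 0.0785, 0.2175]
tool_rot: [-2.221, -2.221, 0.001]
contact_force: [-0.3, 0.1, 1.1]
opening: 0.0856
grip_force: 0.0
```

Emit:
{"fn": "arm_command", "kwargs": {"plan": [[[0,0,0,0,0,0],[0,0,0,0,0,0],[0,0,0,0,0,0],[0,0,0,0,0,0],[0,0,0,0,0,0],[0,0,0,0,0,0],[0,0,0,0,0,0],[0,0,0,0,0,0],[0,0,0,0,0,0],[0,0,0,0,0,0],[0,0,0,0,0,0],[0,0,0,0,0,0]]], "gripper": 1, "force": 30}}

```text
t: 3.73
tool_pos: [0.4501, 0.0785, 0.2186]
tool_rot: [2.221, 2.221, 0.001]
contact_force: [-0.1, -0.0, 4.3]
opening: 0.0332
grip_force: 30.0
```

Emit:
{"fn": "arm_command", "kwargs": {"plan": [[[0,0,-1,0,0,0],[0,0,-2.5,0,0,0],[0,0,-5,0,0,0],[0,2,-7,0,0,0],[0,5,-7,0,0,0],[-1,8.5,-7,0,0,0],[-3,12,-7,0,0,0],[-6,15,-7,0,0,0],[-9,17,-7,0,0,0],[-12,17.9,-7,0,0,0],[-14.5,17.9,-7,0,0,0],[-16,17.9,-7,0,0,0]]]}}

```text
t: 4.73
tool_pos: [0.6289, -0.0839, 0.2874]
tool_rot: [-2.223, -2.219, 0.002]
contact_force: [0.1, -0.5, -0.7]
opening: 0.0326
grip_force: 30.1
```

Emit:
{"fn": "arm_command", "kwargs": {"plan": [[[-0.5,0,0,0,0,0],[-0.5,0,0,0,0,0],[-0.5,0,0,0,0,0],[-0.5,0,0,0,0,0],[-0.5,0,0,0,0,0]]]}}

```text
t: 5.15
tool_pos: [0.6286, -0.0851, 0.2881]
tool_rot: [-2.219, -2.223, -0.0]
contact_force: [0.1, -0.6, -1.4]
opening: 0.0331
grip_force: 30.1
```

```bash
python3 - <<'E'
from h import *
im,d,p=cloud('wrist'); cv2.imwrite('pics/w2.png',im); np.savez('w2',im=im,d=d,p=p)
im,d,p=cloud('side'); np.savez('s2',im=im,d=d,p=p); cv2.imwrite('pics/s2.png',cv2.resize(im[60:320,130:440],None,fx=2.2,fy=2.2))
go(.6289,-.0868,.2275); print(get_obs()['opening'])
E
```

```text
5.25 [-0.15  0.02  6.07] [ 0.0001 -0.0001  0.0014]
0.033029647658639104
```

View pics/s2.png

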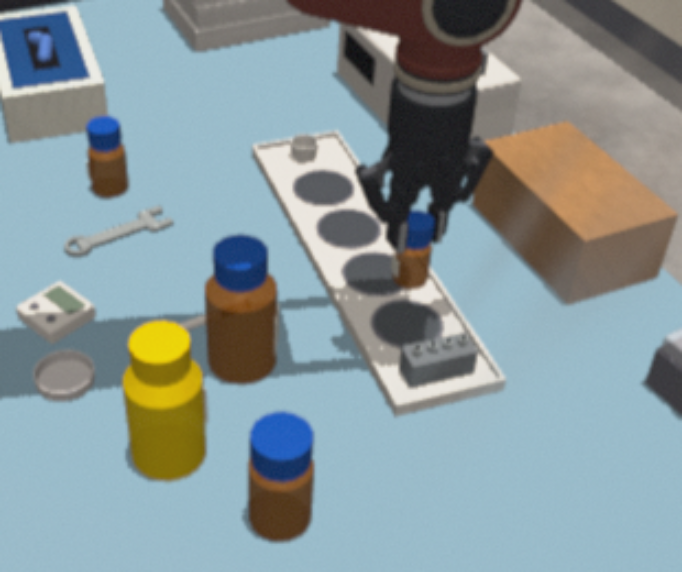

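The side view (416,250) shows the bottle hanging upright between the fingers, over the pad next to the inlet. I lower it, slowing at the end.

Emit:
{"fn": "arm_command", "kwargs": {"plan": [[[-0.1,0,1,0,0,0],[-0.1,0,2,0,0,0],[-0.1,0,3,0,0,0],[-0.1,0,4,0,0,0],[-0.1,0,4.8,0,0,0],[-0.1,0,5.2,0,0,0],[-0.1,0,5.4,0,0,0],[-0.1,0,5.5,0,0,0],[-0.1,0,5.6,0,0,0],[-0.1,0,5.7,0,0,0],[-0.1,0,5.7,0,0,0],[-0.1,0,5.7,0,0,0]]]}}

```text
t: 6.25
tool_pos: [0.629, -0.0875, 0.2315]
tool_rot: [2.221, 2.221, 0.001]
contact_force: [1.4, -0.9, -0.3]
opening: 0.0335
grip_force: 30.1
```

Emit:
{"fn": "arm_command", "kwargs": {"plan": [[[0,0,0.05,0,0,0],[0,0,0.1,0,0,0],[0,0,0.15,0,0,0],[0,0,0.2,0,0,0],[0,0,0.2,0,0,0],[0,0,0.2,0,0,0]]]}}

```text
t: 6.75
tool_pos: [0.6288, -0.0874, 0.229]
tool_rot: [-2.221, -2.221, 0.0]
contact_force: [-0.7, -0.1, -0.1]
opening: 0.0332
grip_force: 30.1
```

Emit:
{"fn": "arm_command", "kwargs": {"plan": [[[0,0,0.05,0,0,0],[0,0,0.1,0,0,0],[0,0,0.15,0,0,0],[0,0,0.15,0,0,0],[0,0,0.15,0,0,0]]]}}

```text
t: 7.17
tool_pos: [0.629, -0.0875, 0.2286]
tool_rot: [2.221, 2.221, 0.0]
contact_force: [-2.2, -0.0, 5.9]
opening: 0.0331
grip_force: 30.7
```

Emit:
{"fn": "arm_command", "kwargs": {"plan": [[[0,0,0,0,0,0],[0,0,0,0,0,0],[0,0,0,0,0,0],[0,0,0,0,0,0],[0,0,0,0,0,0],[0,0,0,0,0,0],[0,0,0,0,0,0]]], "gripper": -0.6}}

```text
t: 7.75
tool_pos: [0.6288, -0.0875, 0.2274]
tool_rot: [-2.221, -2.221, 0.0]
contact_force: [-0.6, -0.5, 1.2]
opening: 0.0685
grip_force: 0.0
```

Emit:
{"fn": "arm_command", "kwargs": {"plan": [[[0,0,-1,0,0,0],[0,0,-2.5,0,0,0],[0,0,-5,0,0,0],[0,0,-8,0,0,0],[0,0,-11,0,0,0],[0,0,-13,0,0,0],[0,0,-13,0,0,0],[0,0,-13,0,0,0]]]}}

```text
t: 8.42
tool_pos: [0.6293, -0.0876, 0.3614]
tool_rot: [2.218, 2.218, 0.005]
contact_force: [0.4, -0.7, 0.1]
opening: 0.0687
grip_force: 0.0
```

```bash
cat >> h.py <<'E'
def caps(n,save=None):
    im,d,p=cloud(n)
    if save: cv2.imwrite('pics/'+save,im); np.savez(save,im=im,d=d,p=p)
    hsv=cv2.cvtColor(im,cv2.COLOR_BGR2HSV)
    m=((hsv[...,0]>105)&(hsv[...,0]<130)&(hsv[...,1]>180)&(d>0)).astype(np.uint8)
    k,l,s,c=cv2.connectedComponentsWithStats(m)
    for i in range(1,k):
        if 60<s[i,4]<20000:
            q=p[l==i]; zt=np.percentile(q[:,2],90); t=q[q[:,2]>zt-.004]
            e,r=cv2.minEnclosingCircle(t[:,:2].astype(np.float32))
            print('cap',n,c[i].round(),'z',zt.round(4),np.round(e,4),'r',round(r,4))
    m=((hsv[...,2]<95)&(abs(p[...,2]-.01)<.006)&(p[...,0]>.55)&(p[...,0]<.72)&(p[...,1]>-.14)&(p[...,1]<.22)).astype(np.uint8)
    k,l,s,c=cv2.connectedComponentsWithStats(m)
    for i in range(1,k):
        if s[i,4]>250:
            q=p[l==i]; e,r=cv2.minEnclosingCircle(q[:,:2].astype(np.float32)); print('pad',n,c[i].round(),s[i,4],np.round(e,4),round(r,4))
E
python3 - <<'E'
from h import *
caps('wrist','w3.png'); caps('top'); go(.4148,.2762,.36)
E
```

```text
cap wrist [ 19. 173.] z 0.1447 [ 0.4623 -0.0649] r 0.0238
cap wrist [254. 186.] z 0.0859 [ 0.6289 -0.0863] r 0.0161
pad wrist [252. 113.] 1069 [ 0.6292 -0.0197] 0.0305
pad wrist [250. 162.] 1597 [ 0.6295 -0.0888] 0.0372
cap top [496. 238.] z 0.0317 [ 0.4373 -0.4518] r 0.0822
cap top [ 12. 255.] z 0.0727 [0.3916 0.4598] r 0.0548
cap top [104. 245.] z 0.0931 [0.4154 0.2764] r 0.0202
cap top [412. 251.] z 0.1099 [ 0.4139 -0.2535] r 0.0252
8.5167 [ 36.36 -21.37  -0.26] [-0.0008 -0.0002  0.0001]
```

View pics/w3.png

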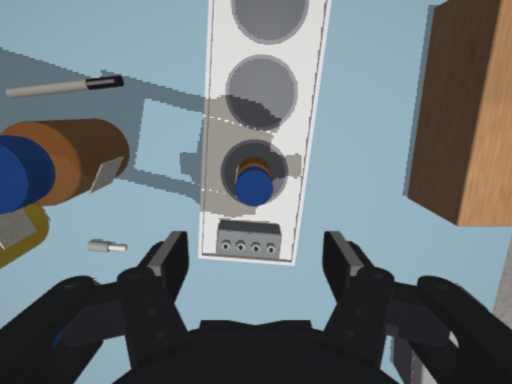

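The wrist view shows bottle_25 at (254,180), standing centred on its pad. Next is bottle_50.

Emit:
{"fn": "arm_command", "kwargs": {"plan": [[[2,-1,0,0,0,0],[5,-3,0,0,0,0],[8.5,-5,0,0,0,0],[12,-7,0,0,0,0],[15.5,-9,0,0,0,0],[19,-11,0,0,0,0],[22.5,-13,0,0,0,0],[26,-15,0,0,0,0],[29.5,-17,0,0,0,0],[33,-19,0,0,0,0],[35.5,-20.7,0,0,0,0],[36.4,-21.4,0,0,0,0]]], "gripper": -1}}

```text
t: 9.52
tool_pos: [0.4123, 0.2788, 0.3556]
tool_rot: [-2.216, -2.224, 0.005]
contact_force: [-0.1, -0.5, -0.1]
opening: 0.0856
grip_force: 0.0
```

Emit:
{"fn": "arm_command", "kwargs": {"plan": [[[0,0,1,0,0,0],[0,0,3,0,0,0],[0,0,5,0,0,0],[0,0,6,0,0,0],[0,0,6,0,0,0],[0,0,6,0,0,0]]]}}

```text
t: 10.02
tool_pos: [0.4151, 0.2757, 0.2964]
tool_rot: [-2.223, -2.22, 0.004]
contact_force: [-0.6, 0.1, 1.1]
opening: 0.0853
grip_force: 0.0
```

```bash
python3 - <<'E'
from h import *
caps('wrist'); go(.415,.2763,.2335)
E
```

```text
cap wrist [257. 212.] z 0.0929 [0.4159 0.2779] r 0.0193
pad wrist [441. 267.] 423 [0.5967 0.1913] 0.0288
pad wrist [494. 281.] 1219 [0.6493 0.1673] 0.0321
pad wrist [446. 372.] 290 [0.6249 0.0709] 0.0229
10.0667 [ 0.03 -0.04  6.42] [-0.0001  0.0003 -0.0012]
```

Emit:
{"fn": "arm_command", "kwargs": {"plan": [[[0.1,0,1,0,0,0],[0.1,0,2.5,0,0,0],[0.1,0,4,0,0,0],[0.1,0,5.2,0,0,0],[0.1,0,6,0,0,0],[0.1,0,6.3,0,0,0],[0.1,0,6.3,0,0,0],[0.1,0,6.3,0,0,0]]]}}

```text
t: 10.73
tool_pos: [0.4151, 0.2777, 0.235]
tool_rot: [2.221, 2.221, 0.001]
contact_force: [-0.1, 0.2, 0.1]
opening: 0.0852
grip_force: 0.0
```

Emit:
{"fn": "arm_command", "kwargs": {"plan": [[[0,0,0,0,0,0],[0,0,0,0,0,0],[0,0,0,0,0,0],[0,0,0,0,0,0],[0,0,0,0,0,0],[0,0,0,0,0,0],[0,0,0,0,0,0],[0,0,0,0,0,0],[0,0,0,0,0,0],[0,0,0,0,0,0],[0,0,0,0,0,0],[0,0,0,0,0,0]]], "gripper": 1, "force": 30}}

```text
t: 11.73
tool_pos: [0.4151, 0.2777, 0.2352]
tool_rot: [2.221, 2.221, 0.002]
contact_force: [-0.1, 0.0, 4.5]
opening: 0.039
grip_force: 30.4
```

```bash
python3 - <<'E'
from h import *
go(.637,-.0022,.31)
E
```

```text
11.7333 [-27.98  22.2   -7.47] [ 0.0009 -0.0005  0.    ]
```

Emit:
{"fn": "arm_command", "kwargs": {"plan": [[[0,0,-1,0,0,0],[0,0,-3,0,0,0],[0,0,-5.5,0,0,0],[-1,1,-7.5,0,0,0],[-3,3,-7.5,0,0,0],[-6,5,-7.5,0,0,0],[-9,7.5,-7.5,0,0,0],[-12,10,-7.5,0,0,0],[-15,12.5,-7.5,0,0,0],[-18,15,-7.5,0,0,0],[-21,17.5,-7.5,0,0,0],[-24,20,-7.5,0,0,0]]]}}

```text
t: 12.73
tool_pos: [0.6153, 0.0358, 0.3088]
tool_rot: [-2.221, -2.22, 0.002]
contact_force: [0.0, 0.9, -0.3]
opening: 0.0394
grip_force: 30.6
```

Emit:
{"fn": "arm_command", "kwargs": {"plan": [[[-2.5,1.5,0,0,0,0],[-3.6,2.1,0,0,0,0],[-4,2.2,0,0,0,0],[-4,2.2,0,0,0,0],[-4,2.2,0,0,0,0],[-4,2.2,0,0,0,0]]]}}

```text
t: 13.23
tool_pos: [0.636, -0.0011, 0.3093]
tool_rot: [-2.219, -2.222, 0.0]
contact_force: [0.6, -0.6, -0.3]
opening: 0.0392
grip_force: 30.6
```

```bash
python3 - <<'E'
from h import *
caps('wrist'); go(.637,-.0022,.2452)
E
```

```text
cap wrist [254. 266.] z 0.1668 [ 0.6358 -0.0017] r 0.0204
cap wrist [  7. 315.] z 0.1283 [ 0.478  -0.0623] r 0.0115
pad wrist [255. 115.] 1352 [0.635  0.0632] 0.028
pad wrist [255. 170.] 1951 [ 0.6369 -0.0041] 0.0367
13.2833 [-0.12  0.1   6.42] [-0.0007 -0.0004  0.0018]
```

Held upright over pad 2. I lower it.

Emit:
{"fn": "arm_command", "kwargs": {"plan": [[[-0.1,0.1,1,0,0,0],[-0.1,0.1,2.2,0,0,0],[-0.1,0.1,3.4,0,0,0],[-0.1,0.1,4.5,0,0,0],[-0.1,0.1,5.3,0,0,0],[-0.1,0.1,5.8,0,0,0],[-0.1,0.1,6.0,0,0,0],[-0.1,0.1,6.1,0,0,0],[-0.1,0.1,6.2,0,0,0],[-0.1,0.1,6.25,0,0,0],[-0.1,0.1,6.3,0,0,0],[-0.1,0.1,6.3,0,0,0]]]}}

```text
t: 14.28
tool_pos: [0.638, -0.0035, 0.2471]
tool_rot: [2.221, 2.221, 0.001]
contact_force: [0.0, 0.4, -1.3]
opening: 0.0393
grip_force: 30.6
```

Emit:
{"fn": "arm_command", "kwargs": {"plan": [[[0,0,0.05,0,0,0],[0,0,0.1,0,0,0],[0,0,0.1,0,0,0],[0,0,0.1,0,0,0]]]}}

```text
t: 14.62
tool_pos: [0.6378, -0.0035, 0.2456]
tool_rot: [-2.221, -2.221, 0.0]
contact_force: [-1.2, -0.3, -1.2]
opening: 0.0386
grip_force: 30.6
```

Emit:
{"fn": "arm_command", "kwargs": {"plan": [[[0.05,-0.05,0.05,0,0,0],[0.05,-0.05,0.1,0,0,0],[0.05,-0.05,0.15,0,0,0],[0.05,-0.05,0.15,0,0,0],[0.05,-0.05,0.15,0,0,0]]]}}

```text
t: 15.03
tool_pos: [0.6376, -0.003, 0.2452]
tool_rot: [2.221, 2.221, 0.001]
contact_force: [-1.6, 0.3, 6.0]
opening: 0.0391
grip_force: 31.1
```

Emit:
{"fn": "arm_command", "kwargs": {"plan": [[[0,0,0,0,0,0],[0,0,0,0,0,0],[0,0,0,0,0,0],[0,0,0,0,0,0],[0,0,0,0,0,0],[0,0,0,0,0,0],[0,0,0,0,0,0]]], "gripper": -0.6}}

```text
t: 15.62
tool_pos: [0.6373, -0.0029, 0.2439]
tool_rot: [-2.221, -2.221, 0.0]
contact_force: [0.5, -0.1, 0.0]
opening: 0.0686
grip_force: 0.0
```

Emit:
{"fn": "arm_command", "kwargs": {"plan": [[[0,0,-1,0,0,0],[0,0,-2.5,0,0,0],[0,0,-5,0,0,0],[0,0,-8,0,0,0],[0,0,-11,0,0,0],[0,0,-12,0,0,0],[0,0,-12,0,0,0],[0,0,-12,0,0,0]]]}}

```text
t: 16.28
tool_pos: [0.6373, -0.003, 0.3653]
tool_rot: [2.22, 2.22, 0.002]
contact_force: [-1.1, -0.3, -0.7]
opening: 0.0681
grip_force: 0.0
```

```bash
python3 - <<'E'
from h import *
caps('wrist','w4.png'); go(.4133,-.2543,.365)
E
```

```text
cap wrist [256. 192.] z 0.1029 [ 0.6385 -0.0029] r 0.0193
cap wrist [ 26. 276.] z 0.1446 [ 0.4556 -0.0633] r 0.0262
cap wrist [247. 268.] z 0.0857 [ 0.6295 -0.0869] r 0.017
pad wrist [252. 112.] 885 [0.6341 0.0634] 0.0269
pad wrist [250. 160.] 1065 [ 0.637  -0.0043] 0.0365
16.3333 [-25.14 -22.36  -0.15] [-0.0012 -0.0001 -0.    ]
```

View pics/w4.png

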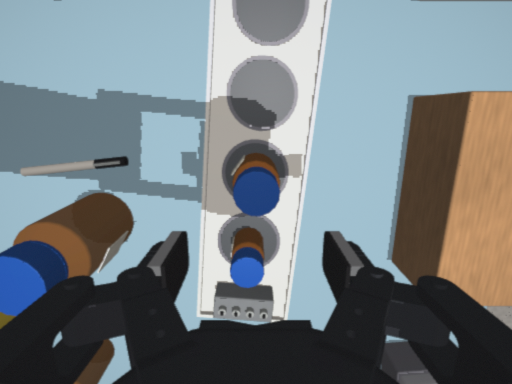

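Both bottles stand centred, at (256,190) and (247,260). Next is bottle_100.

Emit:
{"fn": "arm_command", "kwargs": {"plan": [[[-1,-1,0,0,0,0],[-3,-3,0,0,0,0],[-5.5,-5,0,0,0,0],[-8,-7.2,0,0,0,0],[-11,-10,0,0,0,0],[-14,-12.6,0,0,0,0],[-17,-15.2,0,0,0,0],[-20,-17.8,0,0,0,0],[-22.5,-20,0,0,0,0],[-24.3,-21.6,0,0,0,0],[-25.1,-22.4,0,0,0,0],[-25.1,-22.4,0,0,0,0]]], "gripper": -1}}

```text
t: 17.33
tool_pos: [0.4114, -0.255, 0.3622]
tool_rot: [-2.223, -2.215, 0.001]
contact_force: [0.9, 0.1, 0.0]
opening: 0.0854
grip_force: 0.0
```

Emit:
{"fn": "arm_command", "kwargs": {"plan": [[[0,0,1,0,0,0],[0,0,3,0,0,0],[0,0,5,0,0,0],[0,0,5,0,0,0],[0,0,5,0,0,0],[0,0,5,0,0,0]]]}}

```text
t: 17.83
tool_pos: [0.414, -0.2534, 0.3143]
tool_rot: [2.22, 2.223, 0.0]
contact_force: [0.5, -0.3, 1.2]
opening: 0.0852
grip_force: 0.0
```

```bash
python3 - <<'E'
from h import *
caps('wrist'); go(.4133,-.2543,.249)
E
```

```text
cap wrist [256. 216.] z 0.1098 [ 0.4144 -0.2546] r 0.0255
cap wrist [328. 326.] z 0.0185 [ 0.4955 -0.4174] r 0.0106
pad wrist [439.  27.] 374 [ 0.569  -0.1184] 0.0218
pad wrist [497.  14.] 833 [ 0.6131 -0.1111] 0.0203
17.8833 [-0.06 -0.08  6.61] [0.0013 0.0008 0.0012]
```

Emit:
{"fn": "arm_command", "kwargs": {"plan": [[[-0.1,0,1,0,0,0],[-0.1,0,2.5,0,0,0],[-0.1,0,4,0,0,0],[-0.1,0,5.2,0,0,0],[-0.1,0,6,0,0,0],[-0.1,0,6.4,0,0,0],[-0.1,0,6.5,0,0,0],[-0.1,0,6.5,0,0,0]]]}}

```text
t: 18.55
tool_pos: [0.4134, -0.2551, 0.2492]
tool_rot: [2.221, 2.221, 0.0]
contact_force: [-0.1, -0.1, -0.2]
opening: 0.0858
grip_force: 0.0
```

Emit:
{"fn": "arm_command", "kwargs": {"plan": [[[0,0,0,0,0,0],[0,0,0,0,0,0],[0,0,0,0,0,0],[0,0,0,0,0,0],[0,0,0,0,0,0],[0,0,0,0,0,0],[0,0,0,0,0,0],[0,0,0,0,0,0],[0,0,0,0,0,0],[0,0,0,0,0,0],[0,0,0,0,0,0],[0,0,0,0,0,0]]], "gripper": 1, "force": 35}}

```text
t: 19.55
tool_pos: [0.4137, -0.2553, 0.2501]
tool_rot: [2.22, 2.22, 0.0]
contact_force: [0.7, -0.4, 6.4]
opening: 0.0514
grip_force: 36.9
```

```bash
python3 - <<'E'
from h import *
go(.6441,.0821,.40)
E
```

```text
19.55 [ 33.72  23.06 -15.  ] [ 0.0013  0.0011 -0.    ]
```

Emit:
{"fn": "arm_command", "kwargs": {"plan": [[[0,0,-1,0,0,0],[0,0,-3,0,0,0],[0,0,-6,0,0,0],[0,0,-9,0,0,0],[0,0,-12,0,0,0],[1,1,-14.5,0,0,0],[2.5,2,-15.5,0,0,0],[5,3.4,-15.5,0,0,0],[8,5.5,-15.5,0,0,0],[11,7.5,-15.5,0,0,0],[14,9.6,-15.5,0,0,0],[17,11.6,-15.5,0,0,0]]]}}

```text
t: 20.55
tool_pos: [0.5296, -0.0833, 0.4035]
tool_rot: [-2.221, -2.22, 0.001]
contact_force: [-0.0, -1.0, -2.5]
opening: 0.051
grip_force: 37.1
```

Emit:
{"fn": "arm_command", "kwargs": {"plan": [[[3,2.1,0,0,0,0],[6,4.2,0,0,0,0],[9,6.2,0,0,0,0],[12,8.3,0,0,0,0],[14.5,10,0,0,0,0],[16,11,0,0,0,0],[16.7,11.5,0,0,0,0],[16.7,11.5,1,0,0,0],[16.7,11.5,3,0,0,0],[16.7,11.5,5,0,0,0],[16.7,11.5,5,0,0,0],[16.7,11.5,5,0,0,0]]]}}

```text
t: 21.55
tool_pos: [0.6432, 0.0809, 0.3516]
tool_rot: [-2.221, -2.218, 0.006]
contact_force: [0.6, 0.0, -0.9]
opening: 0.0513
grip_force: 37.1
```

```bash
python3 - <<'E'
from h import *
caps('wrist'); go(.6441,.0821,.2598)
E
```

```text
cap wrist [255. 261.] z 0.2114 [0.6419 0.0813] r 0.0258
pad wrist [254. 111.] 783 [0.6372 0.1447] 0.0231
pad wrist [257. 159.] 1239 [0.6444 0.0796] 0.0369
21.6 [0.11 0.04 9.39] [-0.0014  0.0003 -0.0012]
```

Emit:
{"fn": "arm_command", "kwargs": {"plan": [[[0,0.05,1,0,0,0],[0,0.05,2.8,0,0,0],[0,0.05,4.8,0,0,0],[0,0.05,6.6,0,0,0],[0,0.05,7.8,0,0,0],[0,0.05,8.5,0,0,0],[0,0.05,8.8,0,0,0],[0,0.05,8.95,0,0,0],[0,0.05,9.05,0,0,0],[0,0.05,9.1,0,0,0],[0,0.05,9.1,0,0,0],[0,0.05,9.1,0,0,0]]]}}

```text
t: 22.6
tool_pos: [0.6451, 0.0821, 0.2639]
tool_rot: [2.221, 2.221, 0.002]
contact_force: [-0.7, -0.3, -1.5]
opening: 0.0511
grip_force: 37.1
```

```bash
python3 - <<'E'
from h import *
go(.6441,.0818,.2598)
E
```

```text
22.6 [-0.03 -0.1   0.41] [ 0.0014 -0.      0.    ]
```

Emit:
{"fn": "arm_command", "kwargs": {"plan": [[[0,-0.1,0.1,0,0,0],[0,-0.1,0.2,0,0,0],[0,-0.1,0.25,0,0,0],[0,-0.1,0.3,0,0,0],[0,-0.1,0.35,0,0,0],[0,-0.1,0.35,0,0,0],[0,-0.1,0.35,0,0,0]]]}}

```text
t: 23.18
tool_pos: [0.6439, 0.082, 0.2601]
tool_rot: [-2.221, -2.221, 0.0]
contact_force: [-2.9, 0.1, 3.0]
opening: 0.0509
grip_force: 37.6
```

Emit:
{"fn": "arm_command", "kwargs": {"plan": [[[0,0.05,0.05,0,0,0],[0,0.05,0.05,0,0,0],[0,0.05,0.05,0,0,0]]]}}

```text
t: 23.43
tool_pos: [0.6443, 0.0821, 0.26]
tool_rot: [-2.221, -2.221, 0.001]
contact_force: [-3.5, -0.1, 6.0]
opening: 0.0511
grip_force: 37.8
```

Emit:
{"fn": "arm_command", "kwargs": {"plan": [[[0,0,0,0,0,0],[0,0,0,0,0,0],[0,0,0,0,0,0],[0,0,0,0,0,0],[0,0,0,0,0,0],[0,0,0,0,0,0],[0,0,0,0,0,0]]], "gripper": -1}}

```text
t: 24.02
tool_pos: [0.6443, 0.082, 0.259]
tool_rot: [2.221, 2.221, -0.0]
contact_force: [-0.5, 0.2, -0.1]
opening: 0.0853
grip_force: 0.0
```

Emit:
{"fn": "arm_command", "kwargs": {"plan": [[[0,0,-1,0,0,0],[0,0,-2.5,0,0,0],[0,0,-5,0,0,0],[0,0,-8,0,0,0],[0,0,-11,0,0,0],[0,0,-14,0,0,0],[0,0,-14,0,0,0],[0,0,-14,0,0,0]]]}}

```text
t: 24.68
tool_pos: [0.6449, 0.0821, 0.4047]
tool_rot: [2.217, 2.217, 0.009]
contact_force: [0.0, -0.5, -0.6]
opening: 0.0854
grip_force: 0.0
```

```bash
python3 - <<'E'
from h import *
caps('wrist','w5.png'); go(.4535,-.0635,.40)
E
```

```text
cap wrist [252. 184.] z 0.1199 [0.6446 0.083 ] r 0.0251
cap wrist [247. 259.] z 0.1027 [ 0.6387 -0.0034] r 0.0196
cap wrist [241. 311.] z 0.0856 [ 0.6403 -0.001 ] r 0.0917
pad wrist [247. 112.] 704 [0.6346 0.147 ] 0.0242
pad wrist [238. 150.] 344 [0.6317 0.0918] 0.0314
24.7333 [-14.56 -19.09   0.1 ] [ 0.0038 -0.0001  0.    ]
```

View pics/w5.png

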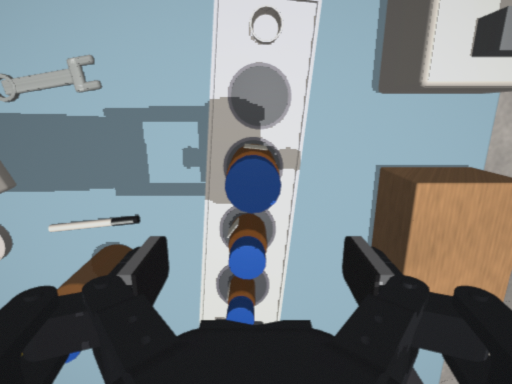

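Three bottles stand in order at (252,180), (247,255) and (240,310). The free pad is at (260,95). Next is bottle_250.

Emit:
{"fn": "arm_command", "kwargs": {"plan": [[[-1,-1.3,0,0,0,0],[-2.5,-3.3,0,0,0,0],[-4.5,-6,0,0,0,0],[-7,-9,0,0,0,0],[-9.5,-12.4,0,0,0,0],[-12,-15.7,0,0,0,0],[-13.7,-18,0,0,0,0],[-14.5,-19.1,0,0,0,0],[-14.5,-19.1,1,0,0,0],[-14.5,-19.1,3,0,0,0],[-14.5,-19.1,4.5,0,0,0],[-14.5,-19.1,4.5,0,0,0]]], "gripper": -1}}

```text
t: 25.73
tool_pos: [0.4523, -0.0622, 0.3488]
tool_rot: [-2.216, -2.216, 0.006]
contact_force: [-0.3, 0.4, -0.2]
opening: 0.0856
grip_force: 0.0
```

Emit:
{"fn": "arm_command", "kwargs": {"plan": [[[0,0,0,0,0,0],[0,0,0,0,0,0],[0,0,0,0,0,0]]]}}

```text
t: 25.98
tool_pos: [0.4539, -0.0628, 0.355]
tool_rot: [2.22, 2.221, 0.001]
contact_force: [-0.1, -0.3, 0.7]
opening: 0.0851
grip_force: 0.0
```

```bash
python3 - <<'E'
from h import *
caps('wrist','w6.png'); go(.4537,-.0637,.2845)
E
```

```text
cap wrist [502.  13.] z 0.1055 [0.6239 0.0684] r 0.0078
cap wrist [490. 120.] z 0.1028 [ 0.6364 -0.0042] r 0.0192
cap wrist [256. 212.] z 0.1448 [ 0.4548 -0.0631] r 0.0252
cap wrist [450. 215.] z 0.0858 [ 0.6285 -0.0873] r 0.0165
pad wrist [376. 106.] 647 [ 0.5782 -0.0159] 0.123
pad wrist [436.  36.] 588 [0.6432 0.0788] 0.0339
pad wrist [415. 113.] 301 [ 0.6311 -0.004 ] 0.0244
pad wrist [408. 193.] 325 [ 0.6342 -0.0914] 0.0297
26.0333 [-0.08 -0.03  7.06] [0.0016 0.0004 0.0005]
```

View pics/w6.png

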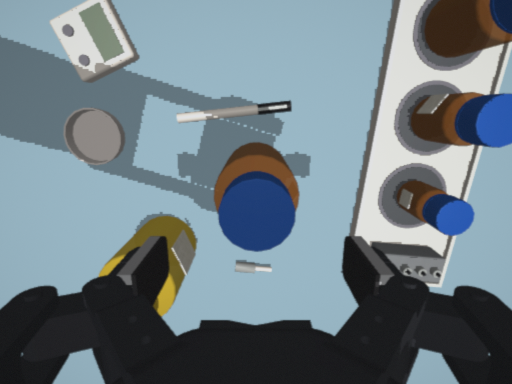

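The large amber bottle is at (256,210), midway between the fingers. The yellow one at (160,260) is clear of them.

Emit:
{"fn": "arm_command", "kwargs": {"plan": [[[-0.05,0,1,0,0,0],[-0.05,0,2.5,0,0,0],[-0.05,0,4,0,0,0],[-0.05,0,5.5,0,0,0],[-0.05,0,6.4,0,0,0],[-0.05,0,6.9,0,0,0],[-0.05,0,7,0,0,0],[-0.05,0,7,0,0,0]]]}}

```text
t: 26.7
tool_pos: [0.4534, -0.0635, 0.2842]
tool_rot: [2.221, 2.221, 0.0]
contact_force: [0.2, -0.6, 0.9]
opening: 0.0852
grip_force: 0.0
```

Emit:
{"fn": "arm_command", "kwargs": {"plan": [[[0,0,0,0,0,0],[0,0,0,0,0,0],[0,0,0,0,0,0],[0,0,0,0,0,0],[0,0,0,0,0,0],[0,0,0,0,0,0],[0,0,0,0,0,0],[0,0,0,0,0,0],[0,0,0,0,0,0],[0,0,0,0,0,0],[0,0,0,0,0,0],[0,0,0,0,0,0]]], "gripper": 1, "force": 45}}

```text
t: 27.7
tool_pos: [0.4538, -0.0636, 0.2853]
tool_rot: [2.22, 2.22, 0.002]
contact_force: [1.4, -0.5, 5.3]
opening: 0.0508
grip_force: 47.2
```

```bash
python3 - <<'E'
from h import *
go(.6514,.1664,.35)
E
```

```text
27.7 [23.   19.77 -6.44] [ 0.0022  0.0006 -0.    ]
```

Emit:
{"fn": "arm_command", "kwargs": {"plan": [[[0,0,-0.8,0,0,0],[0,0,-2.3,0,0,0],[0,0,-4.2,0,0,0],[0,0,-5.8,0,0,0],[1,0,-6.5,0,0,0],[2.8,0,-6.5,0,0,0],[5.4,0,-6.5,0,0,0],[8.2,0,-6.5,0,0,0],[11,0,-6.5,0,0,0],[13.8,0,-6.5,0,0,0],[16.6,0,-6.5,0,0,0],[19.2,0.8,-6.5,0,0,0]]]}}

```text
t: 28.7
tool_pos: [0.4596, 0.1307, 0.3476]
tool_rot: [-2.219, -2.221, 0.004]
contact_force: [0.3, -0.3, -2.9]
opening: 0.0509
grip_force: 47.6
```

Emit:
{"fn": "arm_command", "kwargs": {"plan": [[[1.9,1.4,0,0,0,0],[3.2,3.4,0,0,0,0],[3.8,6,0,0,0,0],[3.8,8.8,0,0,0,0],[3.8,11.6,0,0,0,0],[3.8,14.4,0,0,0,0],[3.8,16.8,0,0,0,0],[3.8,18.3,0,0,0,0],[3.8,19,0,0,0,0],[3.8,19,0,0,0,0],[3.8,19,0,0,0,0],[3.8,19,0,0,0,0]]]}}

```text
t: 29.7
tool_pos: [0.6503, 0.1669, 0.3484]
tool_rot: [-2.22, -2.221, 0.002]
contact_force: [-0.2, -0.0, -2.3]
opening: 0.0511
grip_force: 47.9
```

```bash
python3 - <<'E'
from h import *
caps('wrist'); go(.6514,.1664,.295)
E
```

```text
cap wrist [255. 263.] z 0.208 [0.6495 0.1664] r 0.0263
29.75 [-0.04  0.12  5.37] [-0.0013  0.0001  0.0004]
```

Emit:
{"fn": "arm_command", "kwargs": {"plan": [[[0,0.1,0.8,0,0,0],[0,0.1,2,0,0,0],[0,0.1,3.2,0,0,0],[0,0.1,4.1,0,0,0],[0,0.1,4.7,0,0,0],[0,0.1,4.9,0,0,0],[0,0.1,5.0,0,0,0],[0,0.1,5.05,0,0,0],[0,0.1,5.1,0,0,0],[0,0.1,5.1,0,0,0],[0,0.1,5.1,0,0,0]]]}}

```text
t: 30.67
tool_pos: [0.6525, 0.1666, 0.2988]
tool_rot: [2.221, 2.221, 0.001]
contact_force: [-0.0, -0.0, -2.3]
opening: 0.0506
grip_force: 48.0
```

```bash
python3 - <<'E'
from h import *
go(.6514,.1664,.295)
E
```

```text
30.6667 [-0.02 -0.11  0.38] [ 0.0012 -0.0002 -0.    ]
```

Emit:
{"fn": "arm_command", "kwargs": {"plan": [[[0,-0.1,0.1,0,0,0],[0,-0.1,0.2,0,0,0],[0,-0.1,0.25,0,0,0],[0,-0.1,0.3,0,0,0],[0,-0.1,0.35,0,0,0],[0,-0.1,0.35,0,0,0],[0,-0.1,0.35,0,0,0]]]}}

```text
t: 31.25
tool_pos: [0.6514, 0.1666, 0.2953]
tool_rot: [-2.221, -2.221, -0.0]
contact_force: [-2.1, -0.9, 2.6]
opening: 0.0508
grip_force: 48.3
```

Emit:
{"fn": "arm_command", "kwargs": {"plan": [[[0,0,0.05,0,0,0],[0,0,0.05,0,0,0],[0,0,0.05,0,0,0]]]}}

```text
t: 31.5
tool_pos: [0.6514, 0.1666, 0.2952]
tool_rot: [2.221, 2.221, 0.001]
contact_force: [-2.0, 0.0, 5.9]
opening: 0.0506
grip_force: 48.7
```

Emit:
{"fn": "arm_command", "kwargs": {"plan": [[[0,0,0,0,0,0],[0,0,0,0,0,0],[0,0,0,0,0,0],[0,0,0,0,0,0],[0,0,0,0,0,0],[0,0,0,0,0,0],[0,0,0,0,0,0]]], "gripper": -1}}

```text
t: 32.08
tool_pos: [0.6513, 0.1665, 0.294]
tool_rot: [2.221, 2.221, -0.0]
contact_force: [-0.8, 0.3, -0.1]
opening: 0.0856
grip_force: 0.0
```

Emit:
{"fn": "arm_command", "kwargs": {"plan": [[[0,0,-1,0,0,0],[0,0,-2.5,0,0,0],[0,0,-5,0,0,0],[0,0,-8,0,0,0],[0,0,-11,0,0,0],[0,0,-12,0,0,0],[0,-2,-12,0,0,0],[0,-6,-12,0,0,0],[0,-10,-12,0,0,0],[0,-14,-12,0,0,0],[0,-18,-12,0,0,0],[0,-18,-12,0,0,0]]]}}

```text
t: 33.08
tool_pos: [0.4655, 0.1667, 0.4128]
tool_rot: [-2.217, -2.222, 0.005]
contact_force: [0.5, -0.4, -0.9]
opening: 0.0853
grip_force: 0.0
```

Emit:
{"fn": "arm_command", "kwargs": {"plan": [[[4,-4,0,0,0,0],[8,-4,0,0,0,0],[12,-4,0,0,0,0],[16,-4,0,0,0,0],[20,-4,0,0,0,0],[20,-4,0,0,0,0],[20,-4,0,0,0,0]]]}}

```text
t: 33.67
tool_pos: [0.431, 0.3686, 0.4145]
tool_rot: [2.217, 2.225, 0.0]
contact_force: [-0.3, -0.5, 0.5]
opening: 0.0855
grip_force: 0.0
```

```bash
python3 - <<'E'
from h import *
caps('top','t7.png'); caps('side','s7.png'); print(get_obs()['t'])
a=cv2.imread('pics/t7.png')[60:320,80:460]; b=cv2.imread('pics/s7.png')[60:320,130:510]
cv2.imwrite('pics/end.png',np.hstack([cv2.resize(a,(400,274)),cv2.resize(b,(400,274))]))
E
```

```text
cap top [162. 105.] z 0.1547 [0.6505 0.1663] r 0.0259
cap top [214. 117.] z 0.1199 [0.643  0.0826] r 0.0255
cap top [263. 123.] z 0.1029 [ 0.6367 -0.0035] r 0.0189
cap top [308. 131.] z 0.0858 [ 0.6273 -0.0863] r 0.016
cap top [496. 237.] z 0.0317 [ 0.4372 -0.4527] r 0.0823
cap top [ 12. 255.] z 0.0728 [0.3918 0.4597] r 0.0553
pad top [265. 143.] 337 [ 0.636  -0.0031] 0.0345
pad top [306. 145.] 470 [ 0.6293 -0.0887] 0.0346
cap side [279. 102.] z 0.1542 [0.6496 0.1656] r 0.0264
cap side [290. 132.] z 0.1193 [0.6412 0.0819] r 0.0259
cap side [303. 157.] z 0.1023 [ 0.6361 -0.0034] r 0.0198
cap side [317. 185.] z 0.0855 [ 0.6264 -0.0875] r 0.0157
cap side [334. 370.] z 0.0321 [ 0.4404 -0.4681] r 0.0864
33.7667
```

View pics/end.png

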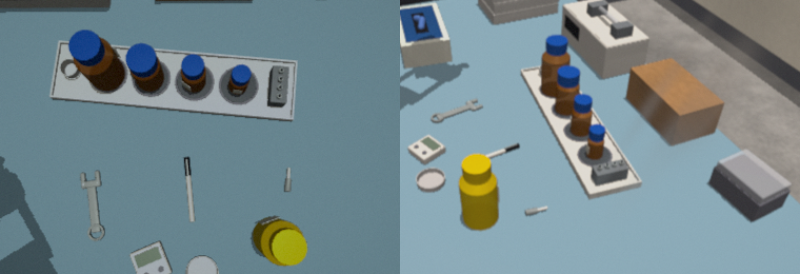

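All four bottles stand upright on their pads, within about 2 mm of centre. They run smallest at the inlet to largest at the far end, and the yellow bottle is untouched. The arm is clear, so I hand the job in.

```bash
python3 -c "
from station import *
print(finish_job())"
```

```text
the job is handed in; nothing more can be done
None
```

The job is handed in: all four amber bottles stand upright on their pads, within about 2 mm of centre, from the smallest next to the inlet block to the largest at the far end, done in about 34 s.

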